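# Park a bench pump just past compression and shut its outlet

### The job

Take the upright handle of the bench pump's flywheel and turn it slowly clockwise (seen from above) until you feel the compression stiffen, peak and go slack; stop there, no more than a twelfth of a turn past the peak. Let go, then swing the outlet cock's lever a quarter turn clockwise to its stop, so that the charge stays in. Leave the things standing around the pump where they are.

Things in the scene. Friction and masses are not known exactly. Their poses are not given: they have to be found in the camera images.
- pump: grey hand-turned bench air pump: 150 x 150 mm base plate, round crankcase 85 mm high, upright shaft, finned aluminium cylinder lying along its +y axis. Origin on the shaft axis at the bench top, z up. Inside, a hidden cam (cam_lobe) meets a spring-loaded piston once per turn, at the peak when it points along +y; the flywheel is clamped on the shaft at an unknown angle, so where compression lies can only be felt.
- shaft_top (a point): point on the shaft (flywheel) axis at the height of the handle's middle. Moving the handle takes about 8 N of shaft friction (a stopped hand reads less). From 26 degrees before the peak of compression this climbs, to about 15 N at 14 degrees before it; it is back to 8 N at the peak itself, falls to about 1 N at 14 degrees past it (slack), and is 8 N again from 26 degrees past it.
- flywheel: dark steel spoked flywheel, 147 mm across, flat on top of the crankcase, rim top 107 mm above the bench. Origin on the shaft axis; +x axis points to the handle. Turns without end about the upright shaft and stays where it is left. Compression comes 45 to 210 degrees of clockwise turn after the start.
- handle (a point): middle of the handle's grip: upright black sleeve, 22 mm diameter, 49 mm high (111 to 160 mm above the bench), on the flywheel 65 mm from the shaft axis; it spins freely on its pin, so it can be held at a constant gripper direction while the wheel turns. Point is 26 mm above the wheel's rim boss
- cock (a joint): outlet cock on the cylinder head: 0 = open (lever along the pump's +y), 1.57 = shut against its stop (lever along the pump's +x); grows clockwise seen from above. Takes about 1.5 N at the knob and stays where left.
- lever_knob (a point): middle of the gripping part of the upright black knob, 15 mm diameter, reaching from 106 to 147 mm above the bench, at the end of the cock's lever, 55 mm from its pivot. Point is 25 mm above the lever bar
- cock_pivot (a point): point on the cock's vertical pivot axis, at the height of point lever_knob
- fume_hood: fixed black fume extractor to keep the arm clear of: a round mouth 284 mm across stands upright at y = 0.20, facing the pump, over x = 0.45 to 0.74 and 0.14 to 0.43 m above the bench, with its duct behind it (y > 0.2). Origin inside the duct
- dropper_bottle: bystander: small amber dropper bottle, 30 mm wide, 92 mm high, origin under its centre
- swab_jar: bystander: glass pot of cotton swabs, 62 mm wide, 89 mm high, origin under its centre
- pill_tin: bystander: low round metal tin, 47 mm wide, 21 mm high, origin under its centre

How it is judged:
On the way, in this order (a step that is already met when the one before it is completed fails the run):
1. the shaft stands just past its compression peak (x of cam_lobe in the frame of pump between -0.001 and 0.0144 m and y of cam_lobe in the frame of pump above 0 m), for 0.2 s.
2. the outlet cock is shut while the shaft still stands there (all of step 1 and value of joint cock above 1.4 rad), for 0.2 s.
At the end, for the whole second after the job is handed in: the shaft rests between the compression peak (2 degrees before it at the earliest) and a twelfth of a turn (about 29 degrees) past it, and the cock lever is within 10 degrees of its shut stop; the flywheel is at rest (all of step 2 and angular speed of flywheel below 0.05 rad/s); the robot touches nothing.
It fails at once if the flywheel is run on by more than about a fifth of a turn past the peak, or turned far backwards (x of cam_lobe in the frame of pump above 0.0243 m and y of cam_lobe in the frame of pump below 0.0109 m).
It fails at once if the flywheel is spun faster than half a turn a second (angular speed of flywheel above 3.1 rad/s).
It fails at once if a bystander is knocked over or shifted by more than 25 mm (distance of any of dropper_bottle, swab_jar, pill_tin from where it was at the start of the episode above 0.025 m or angle between any of dropper_bottle, swab_jar, pill_tin's own z axis and vertical above 0.5 rad).
It also fails if it takes over 70 s, if anything falls off the work surface, if the arm or the gripper's body presses on something with over 40 N, if the wrist force passes 120 N, or if a joint passes its speed limit or range.

### The arm

A 7-joint arm with a two-finger parallel gripper is mounted at the origin on the work surface; the furniture and walls round the work are solid. World frame = base frame: x ahead of the robot, y to its left, z up, the work surface at z = 0. Lengths are in m, angles in rad, forces in N, time in s.
With the tool pointing down it reaches from about 0.35 to 0.9 m from the base axis. Payload 7.2 kg.
Tool frame: the origin (TCP) lies on the centre line of the jaws, within the pads' length; the fingertips stand 25 mm ahead of it and the grasp point (between the pads) lies 6 mm ahead of it; x points along the fingers, y is the direction in which the jaws open and shut, and the axes are right-handed (so a half turn about x gives the same grasp; the last joint's range is limited). The gripper opens to 85 mm and grips with 20 to 120 N. Pads are 22 mm wide; open, the fingers measure 114 mm over their backs; the gripper's body (76 mm by 85 mm) begins 54 mm behind the grasp point. The pads swing forward as they close: fully open they stand 13 mm farther back than shut.
Start: joints at [1.037, 0.411, -0.013, 1.596, 0.006, 1.134, -0.082], TCP at [0.281, -0.558, 0.256] pointing down, gripper open.
Joint ranges: [-2.95, 2.95], [-0.29, 1.99], [-1.47, 1.44], [0.14, 2.54], [-1.03, 4.17], [0.13, 1.85], [-2.86, 2.86]. Speed limits (rad/s): [2.39, 2.39, 3.01, 3.01, 3.14, 3.14, 3.14].

### API

Orientations are given as a rotation vector (axis times angle).
In Python, from rig import arm gives the robot as it stands.
- The arm moves only by the tool move_arm, never from a script. Its argument "moves" is a list of rows, each an object of numbers: "x", "y", "z": the shift along the tool's x, y, z in mm; "turn": the turn about the tool's x in rad; "claw": the gripper command: -1 is fully open, 1 is shut, values between are in proportion. A call has 1 to 12 rows; each row shifts and turns the commanded pose from where the row before left it, along the tool's axes as they then stand; what a row does not reach is not made up. A row lasts 1/12 s, in which the tool goes at most 41.7 mm and 7.16 degrees, less where a joint would pass 70% of its speed; a pose out of reach is approached as far as the arm can. A call is refused whole if a number of a shift passes 41.7 or a number of a turn 0.125, either way. A call with a gripper value outside its range is refused whole. The fingers move at their own pace and stop on an object; "grip_force" is the grip in N (left out, the last holds). Time passes only in rows, so rows that do not move let the fingers close. It gives the time, the measured TCP pose, the force and the opening at its end, in the units of the state.
- arm.get_state(): the state, without advancing time (a new reading comes with each control period).
- arm.snapshot(name): name is "scene" or "side" or "wrist"; returns (picture, depth): 400x640x3 uint8, blue, green, red; 400x640 float32, m along the optical axis (not along the pixel's ray), 0 where there is no reading.
- arm.get_calibration(name): a dict with "K" (3x3 intrinsics, pixels), "world_to_cam" (4x4, takes a point from world to camera coordinates); the wrist camera has in their place "T_tool_cam" (4x4, takes a point from camera to tool coordinates, whose origin is the TCP and whose axes are the tool frame's). Camera axes: x right, y up, looking along -z (the intrinsics and any distortion apply to the point x, -y, -z); pixel columns grow to the right and rows downward; lengths in m; the calibration is good to about 2 mm. A picture is of the moment at which its call begins: read the wrist's pose just before it. get_calibration takes no time and is no camera call.
- arm.close_job(): hands the job in, once; it reports no verdict.
The state is a dict: "t": time; "joint_pos": joint angles; "joint_vel": joint speeds; "effort": joint torques, N m; "tcp_pos": TCP position; "orientation": TCP orientation; "ft_force": force on the tool from outside, world axes, zero at the start; "ft_torque": the same for the moment, N m; "gripper_width": finger opening in m.
Only numpy, scipy, OpenCV 4.12 (cv2) and the standard library are available. Lean on these libraries where they do the work, as an engineer would, in place of code of your own. Each camera call takes 0.05 s, during which the arm holds its last target. There are 200 camera calls.

## Working session

There is one attempt and no reset: what is moved stays moved. The work goes in short steps, Python scripts to look and compute and a tool call to move; the robot and the scene stay as the last step left them, time stands still between calls to the robot, and variables do not carry over. Pictures are saved under pics/ and viewed, about 8 in all and at most 12, crops included, and the job is handed in when it is done.

Besides the shell and the picture viewer there is one more tool, called as name(argument=value, ...), one argument or row to a line, values as JSON. move_arm: Moves the arm, as the interface text tells. Its arguments: {"type":"object","properties":{"moves":{"type":"array"},"grip_force":{"type":"number"}},"required":["moves"]}

```bash
ls; mkdir -p pics
python3 - <<'E'
from rig import arm
import cv2,numpy as np
s=arm.get_state();print({k:np.round(v,3).tolist() for k,v in s.items()})
for n in("scene","side"):
    p,d=arm.snapshot(n);cv2.imwrite(f"pics/{n}0.png",p);np.save(f"pics/{n}0.npy",d)
    c=arm.get_calibration(n);print(n,{k:np.round(v,3).tolist() if not isinstance(v,str) else v for k,v in c.items()})
print(arm.get_calibration("wrist"))
E
```

```text
pics
{'t': 0.0, 'joint_pos': [1.037, 0.412, -0.013, 1.597, 0.006, 1.134, -0.082], 'joint_vel': [-0.002, 0.001, 0.001, 0.0, 0.001, 0.001, 0.001], 'effort': [0.0, -60.061, 0.682, -29.941, 0.014, 0.01, -0.0], 'tcp_pos': [0.28, -0.558, 0.255], 'orientation': [1.962, 0.467, -1.963], 'ft_force': [-0.228, 0.121, -0.369], 'ft_torque': [-0.014, 0.022, 0.032], 'gripper_width': 0.085}
scene {'K': [[411.527, 0.0, 317.753], [0.0, 411.527, 204.166], [0.0, 0.0, 1.0]], 'world_to_cam': [[0.92, -0.39, -0.016, -0.447], [0.303, 0.688, 0.659, -0.289], [-0.246, -0.612, 0.752, -0.81], [0.0, 0.0, 0.0, 1.0]]}
side {'K': [[482.613, 0.0, 322.156], [0.0, 482.613, 194.089], [0.0, 0.0, 1.0]], 'world_to_cam': [[0.991, -0.137, -0.004, -0.518], [0.095, 0.666, 0.74, -0.178], [-0.099, -0.733, 0.673, -1.351], [0.0, 0.0, 0.0, 1.0]]}
{'K': array([[279.0183064 ,   0.        , 319.61763862],
       [  0.        , 279.0183064 , 202.44070337],
       [  0.        ,   0.        ,   1.        ]]), 'T_tool_cam': array([[-1.62429108e-05,  3.15756765e-01, -9.48840168e-01,
        -1.16303670e-01],
       [ 9.99999579e-01, -8.65553295e-04, -3.05159101e-04,
         3.20048719e-04],
       [-9.17627785e-04, -9.48839774e-01, -3.15756618e-01,
        -8.03109578e-02],
       [ 0.00000000e+00,  0.00000000e+00,  0.00000000e+00,
         1.00000000e+00]])}
```

View pics/scene0.png

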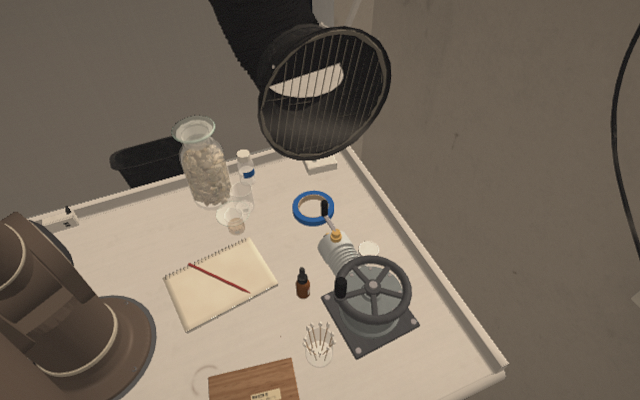

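View pics/side0.png

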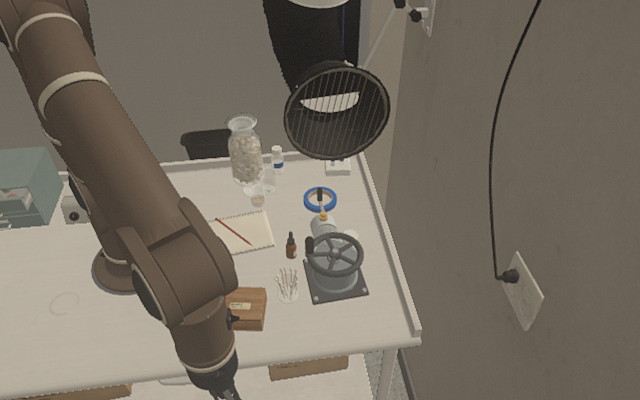

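The scene view shows the handle at about (341,288), the hub at (373,285), the cock pivot at (336,235) and the knob at (324,207). The bottle is at (303,285), the swab jar at (319,345) and the tin at about (369,250). The side view agrees.

```bash
cat > h.py <<'E'
import numpy as np,cv2
from scipy.spatial.transform import Rotation as R
def cloud(d,K,T):  # T cam->world
    v,u=np.mgrid[:d.shape[0],:d.shape[1]]
    P=np.stack([(u-K[0,2])/K[0,0]*d,-(v-K[1,2])/K[1,1]*d,-d],-1)
    P=P@T[:3,:3].T+T[:3,3]; P[d<=0]=np.nan
    return P
def circ(P,r=None):
    A=np.c_[2*P[:,:2],np.ones(len(P))];s=np.linalg.lstsq(A,(P[:,:2]**2).sum(1),rcond=None)[0]
    return s[:2],np.sqrt(s[2]+s[:2]@s[:2])
E
python3 - <<'E'
from h import *
from rig import arm
for n,box,hb,kb in(("scene",(330,250,420,325),(332,272,350,302),(317,197,331,218)),("side",(300,225,370,285),(302,232,317,260),(313,185,325,202))):
    c=arm.get_calibration(n);d=np.load(f"pics/{n}0.npy")
    P=cloud(d,c["K"],np.linalg.inv(c["world_to_cam"]))
    def sub(b): return P[b[1]:b[3],b[0]:b[2]].reshape(-1,3)
    q=sub(box);w=q[(abs(q[:,2]-.106)<.004)]
    ctr=np.nanmedian(w,0)
    for _ in range(10):
        r=np.linalg.norm(w[:,:2]-ctr[:2],axis=1);
        o=w[(r>.058)&(r<.085)];cc,rr=circ(o);ctr=cc
    print(n,"wheel",cc,rr,len(o))
    q=sub(hb);a=q[(q[:,2]>.12)&(q[:,2]<.17)];print("handle",np.nanmedian(a,0),len(a),np.nanmax(a[:,2]), "top",np.nanmean(a[a[:,2]>.156],0))
    q=sub(kb);a=q[(q[:,2]>.11)&(q[:,2]<.155)];print("knob",np.nanmedian(a,0),len(a),"top",np.nanmean(a[a[:,2]>.142],0))
    if n=="scene":
        for nm,u,v in(("pivot",336,235),("bottletop",302,270),("bottle",303,288),("jar",319,345),("tin",369,248),("basecornerF",360,355),("baseR",418,323),("baseL",322,298),("ring",300,208),("hub",373,285),("notebook",270,270)):
            print(nm,np.round(np.nanmedian(P[v-1:v+2,u-1:u+2].reshape(-1,3),0),3))
E
```

```text
scene wheel [ 0.53566078 -0.146146  ] 0.06541717403737535 1357
handle [ 0.47015065 -0.14394975  0.15335106] 221 0.1630303928561605 top [ 0.47181567 -0.13941126  0.15978172]
knob [0.52279663 0.05056426 0.1341623 ] 104 top [0.52384785 0.05306982 0.14630949]
pivot [ 0.526 -0.006  0.105]
bottletop [ 0.432 -0.05   0.092]
bottle [ 0.427 -0.06   0.042]
jar [ 0.416 -0.17   0.005]
tin [ 0.606 -0.014  0.022]
basecornerF [ 0.479 -0.221  0.01 ]
baseR [ 0.616 -0.207  0.009]
baseL [ 0.461 -0.081  0.01 ]
ring [ 0.512  0.18  -0.002]
hub [ 0.537 -0.145  0.114]
notebook [0.383 0.035 0.   ]
side wheel [ 0.5361248  -0.14809557] 0.06527229859378249 539
handle [ 0.47103401 -0.14651267  0.14750396] 121 0.16116593685566705 top [ 0.47174417 -0.14243287  0.1582303 ]
knob [0.52392154 0.04915389 0.1320805 ] 59 top [0.52389307 0.05107619 0.14525306]
```

```bash
cat >> h.py <<'E'
def to(s,target):
    M=R.from_rotvec(s["orientation"]).as_matrix();return np.round(1000*M.T@(np.array(target)-s["tcp_pos"]),1)
E
python3 - <<'E'
from h import *
from rig import arm
s=arm.get_state();M=R.from_rotvec(s["orientation"]).as_matrix();print(M.round(3))
print(to(s,[.472,-.141,.255]),"yaw of tool y",np.degrees(np.arctan2(M[1,1],M[0,1])))
c=arm.get_calibration("scene");P=cloud(np.load("pics/scene0.npy"),c["K"],np.linalg.inv(c["world_to_cam"]))
q=P[310:375,295:345].reshape(-1,3);print("jar zmax",np.nanpercentile(q[:,2],[95,99,100]), np.nanmedian(q[q[:,2]>.06],0))
E
```

```text
[[-0.001  0.449 -0.893]
 [ 0.001 -0.893 -0.449]
 [-1.    -0.001  0.   ]]
[   0.9 -286.7 -358.4] yaw of tool y -63.31551103919207
jar zmax [0.0699099  0.08551809 0.10321129] [ 0.40977217 -0.17948647  0.07724245]
```

move_arm(
  moves=[
    {"turn": 0.116},
    {"turn": 0.116},
    {"turn": 0.116},
    {"turn": 0.117},
    {"y": -30, "z": -14},
    {"y": -30, "z": -14},
    {"y": -30, "z": -14},
    {"y": -30, "z": -14},
    {"y": -30, "z": -14},
    {"y": -30, "z": -14},
    {"y": -30, "z": -14},
    {"y": -30, "z": -14},
  ],
  grip_force=60,
)

```text
$.moves[0]: bad value
```

move_arm(
  moves=[
    {"y": -30, "z": -14},
    {"y": -30, "z": -14},
    {"y": -30, "z": -14},
    {"y": -30, "z": -14},
    {"y": -20, "z": -7},
    {},
    {},
  ],
)

```text
$.moves[0]: bad value
```

Run:
```python
from h import *
from rig import arm
s=arm.get_state();M=R.from_rotvec(s["orientation"]).as_matrix();print(M.round(3),s["tcp_pos"],s["ft_force"],s["joint_pos"])
c=arm.get_calibration("wrist");p,d=arm.snapshot("wrist");cv2.imwrite("pics/w1.png",p)
T=np.eye(4);T[:3,:3]=M;T[:3,3]=s["tcp_pos"];T=T@c["T_tool_cam"]
P=cloud(d,c["K"],T);np.save("pics/w1.npy",P)
q=P.reshape(-1,3)
def near(c,r,lo,hi): return q[(np.hypot(q[:,0]-c[0],q[:,1]-c[1])<r)&(q[:,2]>lo)&(q[:,2]<hi)]
for nm,c0,lo,hi in(("handle",(.472,-.141),.155,.166),("knob",(.524,.052),.142,.152)):
    a=near(c0,.03,lo,hi);print(nm,len(a),a.mean(0) if len(a) else "")
a=near((.536,-.147),.09,.102,.111);a=a[np.hypot(a[:,0]-.536,a[:,1]+.147)>.055];print(len(a),circ(a))
print("handle delta tool",to(s,[.472,-.141,.146]))
```

```text
[[-0.001  0.449 -0.893]
 [ 0.001 -0.893 -0.449]
 [-1.    -0.001  0.   ]] [ 0.28046799 -0.55809401  0.2555505 ] [ 0.21463219  0.18400333 -0.85324387] [ 1.03681908  0.41181981 -0.01266911  1.59692843  0.00559954  1.13430773
 -0.08222949]
handle 0 
knob 0 
0 (array([0., 0.]), np.float64(0.0))
handle delta tool [ 109.9 -286.5 -358.5]
```

Rows seem to need all keys.

move_arm(
  moves=[
    {"x": 0, "y": 0, "z": 0, "turn": 0.116, "claw": -1},
    {"x": 0, "y": 0, "z": 0, "turn": 0.116, "claw": -1},
    {"x": 0, "y": 0, "z": 0, "turn": 0.116, "claw": -1},
    {"x": 0, "y": 0, "z": 0, "turn": 0.117, "claw": -1},
    {"x": 0, "y": -30, "z": -14, "turn": 0, "claw": -1},
    {"x": 0, "y": -30, "z": -14, "turn": 0, "claw": -1},
    {"x": 0, "y": -30, "z": -14, "turn": 0, "claw": -1},
    {"x": 0, "y": -30, "z": -14, "turn": 0, "claw": -1},
    {"x": 0, "y": -30, "z": -14, "turn": 0, "claw": -1},
    {"x": 0, "y": -30, "z": -14, "turn": 0, "claw": -1},
    {"x": 0, "y": -30, "z": -14, "turn": 0, "claw": -1},
    {"x": 0, "y": -30, "z": -14, "turn": 0, "claw": -1},
  ],
  grip_force=60,
)

```text
t: 1.15
tcp_pos: [0.3928, -0.3167, 0.2562]
orientation: [2.221, 0.001, -2.221]
ft_force: [-0.1, -0.5, 0.0]
gripper_width: 0.0855
```

move_arm(
  moves=[
    {"x": 0, "y": -30, "z": -14, "turn": 0, "claw": -1},
    {"x": 0, "y": -30, "z": -14, "turn": 0, "claw": -1},
    {"x": 0, "y": -30, "z": -14, "turn": 0, "claw": -1},
    {"x": 0, "y": -30, "z": -14, "turn": 0, "claw": -1},
    {"x": 0, "y": -30, "z": -14, "turn": 0, "claw": -1},
    {"x": 0, "y": -26, "z": -9, "turn": 0, "claw": -1},
    {"x": 0, "y": 0, "z": 0, "turn": 0, "claw": -1},
    {"x": 0, "y": 0, "z": 0, "turn": 0, "claw": -1},
  ],
)

```text
t: 1.82
tcp_pos: [0.4717, -0.1407, 0.2561]
orientation: [2.219, 0.005, -2.22]
ft_force: [-0.1, -0.5, -0.8]
gripper_width: 0.0854
```

Run:
```python
from h import *
from rig import arm
s=arm.get_state();M=R.from_rotvec(s["orientation"]).as_matrix();print(M.round(3),s["tcp_pos"],s["ft_force"],s["joint_pos"])
c=arm.get_calibration("wrist");p,d=arm.snapshot("wrist");cv2.imwrite("pics/w1.png",p)
T=np.eye(4);T[:3,:3]=M;T[:3,3]=s["tcp_pos"];T=T@c["T_tool_cam"]
P=cloud(d,c["K"],T);np.save("pics/w1.npy",P)
q=P.reshape(-1,3)
def near(c,r,lo,hi): return q[(np.hypot(q[:,0]-c[0],q[:,1]-c[1])<r)&(q[:,2]>lo)&(q[:,2]<hi)]
for nm,c0,lo,hi in(("handle",(.472,-.141),.155,.166),("knob",(.524,.052),.142,.152)):
    a=near(c0,.03,lo,hi);print(nm,len(a),a.mean(0) if len(a) else "")
a=near((.536,-.147),.09,.102,.111);a=a[np.hypot(a[:,0]-.536,a[:,1]+.147)>.055];print(len(a),circ(a))
print("handle delta tool",to(s,[.472,-.141,.146]))
```

```text
[[-0.     0.005 -1.   ]
 [ 0.    -1.    -0.005]
 [-1.    -0.     0.   ]] [ 0.47167726 -0.14068226  0.25614019] [-0.05715667 -0.54489392 -0.77298114] [ 0.34958872  0.19477298 -0.18171354  1.90056662  0.04010119  1.05007411
 -1.41501543]
handle 419 [ 0.47168734 -0.13721255  0.15808356]
knob 264 [0.52259821 0.05408198 0.14479038]
6435 (array([ 0.53570322, -0.1435997 ]), np.float64(0.06429478377038532))
handle delta tool [110.1   0.3  -0.4]
```

View pics/w1.png

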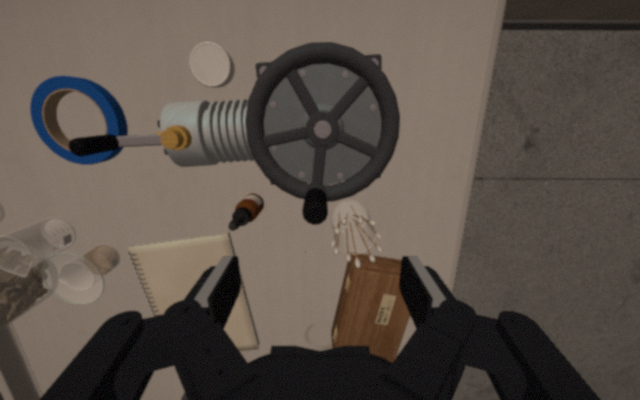

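The wrist view shows the handle top at about (315,200), the hub at (322,129), the knob at (92,145) and the pivot at (175,137). The tin is at (210,63). The jaws are centred on the handle, so I lower and close.

move_arm(
  moves=[
    {"x": 20, "y": -2, "z": 0, "turn": 0, "claw": -1},
    {"x": 20, "y": 0, "z": 0, "turn": 0, "claw": -1},
    {"x": 20, "y": 0, "z": 0, "turn": 0, "claw": -1},
    {"x": 20, "y": 0, "z": 0, "turn": 0, "claw": -1},
    {"x": 16, "y": 0, "z": 0, "turn": 0, "claw": -1},
    {"x": 16, "y": 0, "z": 0, "turn": 0, "claw": -1},
    {"x": 0, "y": 0, "z": 0, "turn": 0, "claw": 0},
    {"x": 0, "y": 0, "z": 0, "turn": 0, "claw": 0.3},
    {"x": 0, "y": 0, "z": 0, "turn": 0, "claw": 1},
    {"x": 0, "y": 0, "z": 0, "turn": 0, "claw": 1},
    {"x": 0, "y": 0, "z": 0, "turn": 0, "claw": 1},
    {"x": 0, "y": 0, "z": 0, "turn": 0, "claw": 1},
  ],
  grip_force=60,
)

```text
t: 2.87
tcp_pos: [0.4723, -0.1395, 0.1457]
orientation: [2.224, 0.002, -2.218]
ft_force: [0.1, 2.7, 6.1]
gripper_width: 0.0203
```

move_arm(
  moves=[
    {"x": 0, "y": 0, "z": 0, "turn": 0, "claw": 1},
    {"x": 0, "y": 0, "z": 0, "turn": 0, "claw": 1},
    {"x": 0, "y": 0, "z": 0, "turn": 0, "claw": 1},
    {"x": 0, "y": 0, "z": 0, "turn": 0, "claw": 1},
  ],
)

```text
t: 3.2
tcp_pos: [0.4723, -0.1395, 0.1457]
orientation: [2.223, 0.002, -2.218]
ft_force: [-1.2, 2.7, 6.1]
gripper_width: 0.0199
```

Run:
```python
import numpy as np
# rows for clockwise arc about wheel centre: tool y=-Y, z=-X ; start angle a0, 2 deg per row
a=np.radians(np.arange(175,-60,-2.5));x,y=65*np.cos(a),65*np.sin(a)
for i in range(len(a)-1): print(i,round(float(np.degrees(a[i]))),"y",round(-(y[i+1]-y[i]),1),"z",round(-(x[i+1]-x[i]),1),end=" | " if (i+1)%4 else "\n")
```

```text
0 175 y -2.8 z -0.3 | 1 172 y -2.8 z -0.4 | 2 170 y -2.8 z -0.6 | 3 168 y -2.8 z -0.7
4 165 y -2.7 z -0.8 | 5 162 y -2.7 z -0.9 | 6 160 y -2.6 z -1.0 | 7 158 y -2.6 z -1.1
8 155 y -2.5 z -1.3 | 9 152 y -2.5 z -1.4 | 10 150 y -2.4 z -1.5 | 11 148 y -2.4 z -1.6
12 145 y -2.3 z -1.7 | 13 142 y -2.2 z -1.8 | 14 140 y -2.1 z -1.9 | 15 138 y -2.0 z -2.0
16 135 y -2.0 z -2.0 | 17 132 y -1.9 z -2.1 | 18 130 y -1.8 z -2.2 | 19 128 y -1.7 z -2.3
20 125 y -1.6 z -2.4 | 21 123 y -1.5 z -2.4 | 22 120 y -1.4 z -2.5 | 23 118 y -1.3 z -2.5
24 115 y -1.1 z -2.6 | 25 112 y -1.0 z -2.6 | 26 110 y -0.9 z -2.7 | 27 108 y -0.8 z -2.7
28 105 y -0.7 z -2.8 | 29 102 y -0.6 z -2.8 | 30 100 y -0.4 z -2.8 | 31 98 y -0.3 z -2.8
32 95 y -0.2 z -2.8 | 33 92 y -0.1 z -2.8 | 34 90 y 0.1 z -2.8 | 35 88 y 0.2 z -2.8
36 85 y 0.3 z -2.8 | 37 82 y 0.4 z -2.8 | 38 80 y 0.6 z -2.8 | 39 78 y 0.7 z -2.8
40 75 y 0.8 z -2.7 | 41 72 y 0.9 z -2.7 | 42 70 y 1.0 z -2.6 | 43 68 y 1.1 z -2.6
44 65 y 1.3 z -2.5 | 45 63 y 1.4 z -2.5 | 46 60 y 1.5 z -2.4 | 47 58 y 1.6 z -2.4
48 55 y 1.7 z -2.3 | 49 53 y 1.8 z -2.2 | 50 50 y 1.9 z -2.1 
[... 153 characters left out ...]
2.5 z -1.4 | 59 28 y 2.5 z -1.3
60 25 y 2.6 z -1.1 | 61 22 y 2.6 z -1.0 | 62 20 y 2.7 z -0.9 | 63 18 y 2.7 z -0.8
64 15 y 2.8 z -0.7 | 65 12 y 2.8 z -0.6 | 66 10 y 2.8 z -0.4 | 67 7 y 2.8 z -0.3
68 5 y 2.8 z -0.2 | 69 2 y 2.8 z -0.1 | 70 0 y 2.8 z 0.1 | 71 -2 y 2.8 z 0.2
72 -5 y 2.8 z 0.3 | 73 -7 y 2.8 z 0.4 | 74 -10 y 2.8 z 0.6 | 75 -12 y 2.8 z 0.7
76 -15 y 2.7 z 0.8 | 77 -18 y 2.7 z 0.9 | 78 -20 y 2.6 z 1.0 | 79 -22 y 2.6 z 1.1
80 -25 y 2.5 z 1.3 | 81 -28 y 2.5 z 1.4 | 82 -30 y 2.4 z 1.5 | 83 -32 y 2.4 z 1.6
84 -35 y 2.3 z 1.7 | 85 -38 y 2.2 z 1.8 | 86 -40 y 2.1 z 1.9 | 87 -42 y 2.0 z 2.0
88 -45 y 2.0 z 2.0 | 89 -48 y 1.9 z 2.1 | 90 -50 y 1.8 z 2.2 | 91 -53 y 1.7 z 2.3
92 -55 y 1.6 z 2.4 |
```

move_arm(
  moves=[
    {"x": 0, "y": -2.8, "z": -0.3, "turn": 0, "claw": 1},
    {"x": 0, "y": -2.8, "z": -0.4, "turn": 0, "claw": 1},
    {"x": 0, "y": -2.8, "z": -0.6, "turn": 0, "claw": 1},
    {"x": 0, "y": -2.8, "z": -0.7, "turn": 0, "claw": 1},
  ],
)

```text
t: 3.53
tcp_pos: [0.4733, -0.1316, 0.1456]
orientation: [2.221, -0.005, -2.219]
ft_force: [-5.3, -7.1, 7.4]
gripper_width: 0.0206
```

move_arm(
  moves=[
    {"x": 0, "y": -2.7, "z": -0.8, "turn": 0, "claw": 1},
    {"x": 0, "y": -2.7, "z": -0.9, "turn": 0, "claw": 1},
    {"x": 0, "y": -2.6, "z": -1.0, "turn": 0, "claw": 1},
    {"x": 0, "y": -2.6, "z": -1.1, "turn": 0, "claw": 1},
  ],
)

```text
t: 3.87
tcp_pos: [0.4763, -0.1207, 0.1456]
orientation: [2.22, -0.004, -2.221]
ft_force: [-6.5, -5.5, 10.7]
gripper_width: 0.0205
```

move_arm(
  moves=[
    {"x": 0, "y": -2.5, "z": -1.3, "turn": 0, "claw": 1},
    {"x": 0, "y": -2.5, "z": -1.4, "turn": 0, "claw": 1},
    {"x": 0, "y": -2.4, "z": -1.5, "turn": 0, "claw": 1},
  ],
)

```text
t: 4.12
tcp_pos: [0.4798, -0.1128, 0.1455]
orientation: [2.218, -0.004, -2.223]
ft_force: [-10.1, -3.4, 13.4]
gripper_width: 0.0205
```

move_arm(
  moves=[
    {"x": 0, "y": -2.4, "z": -1.6, "turn": 0, "claw": 1},
    {"x": 0, "y": -2.3, "z": -1.7, "turn": 0, "claw": 1},
    {"x": 0, "y": -2.2, "z": -1.8, "turn": 0, "claw": 1},
  ],
)

```text
t: 4.37
tcp_pos: [0.4845, -0.1053, 0.1455]
orientation: [2.217, -0.002, -2.224]
ft_force: [-10.6, -2.4, 14.7]
gripper_width: 0.0204
```

move_arm(
  moves=[
    {"x": 0, "y": -2.1, "z": -1.9, "turn": 0, "claw": 1},
    {"x": 0, "y": -2.0, "z": -2.0, "turn": 0, "claw": 1},
  ],
)

```text
t: 4.53
tcp_pos: [0.4882, -0.1007, 0.1455]
orientation: [2.217, -0.001, -2.225]
ft_force: [-12.2, -0.6, 16.5]
gripper_width: 0.0206
```

move_arm(
  moves=[
    {"x": -0.8, "y": -2.3, "z": -1.7, "turn": 0, "claw": 1},
    {"x": -0.8, "y": -2.2, "z": -1.8, "turn": 0, "claw": 1},
    {"x": 0, "y": -1.8, "z": -2.2, "turn": 0, "claw": 1},
  ],
)

```text
t: 4.78
tcp_pos: [0.4934, -0.0951, 0.1458]
orientation: [2.215, -0.002, -2.226]
ft_force: [-8.4, -3.1, 2.1]
gripper_width: 0.0208
```

move_arm(
  moves=[
    {"x": 0, "y": -1.7, "z": -2.3, "turn": 0, "claw": 1},
    {"x": 0, "y": -1.6, "z": -2.4, "turn": 0, "claw": 1},
    {"x": 0, "y": -1.5, "z": -2.4, "turn": 0, "claw": 1},
  ],
)

```text
t: 5.03
tcp_pos: [0.5004, -0.0896, 0.1458]
orientation: [2.215, -0.001, -2.227]
ft_force: [-8.3, -0.7, 3.5]
gripper_width: 0.0205
```

move_arm(
  moves=[
    {"x": 0, "y": -1.4, "z": -2.5, "turn": 0, "claw": 1},
    {"x": 0, "y": -1.3, "z": -2.5, "turn": 0, "claw": 1},
  ],
)

```text
t: 5.2
tcp_pos: [0.5054, -0.0865, 0.1458]
orientation: [2.215, -0.0, -2.227]
ft_force: [-8.7, 0.8, 2.9]
gripper_width: 0.0206
```

move_arm(
  moves=[
    {"x": 0, "y": -1.1, "z": -2.6, "turn": 0, "claw": 1},
    {"x": 0, "y": -1.0, "z": -2.6, "turn": 0, "claw": 1},
    {"x": 0, "y": -0.9, "z": -2.7, "turn": 0, "claw": 1},
  ],
)

```text
t: 5.45
tcp_pos: [0.5132, -0.0828, 0.1458]
orientation: [2.215, 0.001, -2.228]
ft_force: [-9.7, 2.6, 4.6]
gripper_width: 0.0203
```

move_arm(
  moves=[
    {"x": 0, "y": -0.8, "z": -2.7, "turn": 0, "claw": 1},
    {"x": 0, "y": -0.7, "z": -2.8, "turn": 0, "claw": 1},
    {"x": 0, "y": -0.6, "z": -2.8, "turn": 0, "claw": 1},
  ],
)

```text
t: 5.7
tcp_pos: [0.5217, -0.0801, 0.1458]
orientation: [2.215, 0.003, -2.227]
ft_force: [-9.2, 4.4, 4.1]
gripper_width: 0.0207
```

move_arm(
  moves=[
    {"x": 0, "y": -0.4, "z": -2.8, "turn": 0, "claw": 1},
    {"x": 0, "y": -0.3, "z": -2.8, "turn": 0, "claw": 1},
    {"x": 0, "y": -0.2, "z": -2.8, "turn": 0, "claw": 1},
  ],
)

```text
t: 5.95
tcp_pos: [0.5303, -0.0785, 0.1458]
orientation: [2.216, 0.004, -2.227]
ft_force: [-8.4, 5.4, 3.3]
gripper_width: 0.021
```

move_arm(
  moves=[
    {"x": 0, "y": -0.2, "z": -2.8, "turn": 0, "claw": 1},
    {"x": 0, "y": 0, "z": -2.8, "turn": 0, "claw": 1},
    {"x": 0, "y": 0.1, "z": -2.8, "turn": 0, "claw": 1},
  ],
)

```text
t: 6.2
tcp_pos: [0.5389, -0.0782, 0.1458]
orientation: [2.216, 0.005, -2.227]
ft_force: [-6.9, 5.2, 2.7]
gripper_width: 0.0207
```

move_arm(
  moves=[
    {"x": 0, "y": 0.2, "z": -2.8, "turn": 0, "claw": 1},
    {"x": 0, "y": 0.4, "z": -2.8, "turn": 0, "claw": 1},
    {"x": 0, "y": 0.5, "z": -2.8, "turn": 0, "claw": 1},
  ],
)

```text
t: 6.45
tcp_pos: [0.5475, -0.0789, 0.1458]
orientation: [2.217, 0.005, -2.226]
ft_force: [-6.3, 7.0, 1.5]
gripper_width: 0.0203
```

move_arm(
  moves=[
    {"x": 0, "y": 0.7, "z": -2.8, "turn": 0, "claw": 1},
    {"x": 0, "y": 0.8, "z": -2.7, "turn": 0, "claw": 1},
    {"x": 0, "y": 0.9, "z": -2.7, "turn": 0, "claw": 1},
  ],
)

```text
t: 6.7
tcp_pos: [0.5561, -0.0809, 0.1459]
orientation: [-2.217, -0.006, 2.226]
ft_force: [-6.4, 7.4, 0.8]
gripper_width: 0.0203
```

move_arm(
  moves=[
    {"x": 0, "y": 1.0, "z": -2.6, "turn": 0, "claw": 1},
    {"x": 0, "y": 1.1, "z": -2.6, "turn": 0, "claw": 1},
    {"x": 0, "y": 1.2, "z": -2.5, "turn": 0, "claw": 1},
  ],
)

```text
t: 6.95
tcp_pos: [0.5641, -0.0839, 0.1459]
orientation: [-2.218, -0.007, 2.225]
ft_force: [-4.8, 7.9, 0.8]
gripper_width: 0.0209
```

move_arm(
  moves=[
    {"x": 0, "y": 1.3, "z": -2.5, "turn": 0, "claw": 1},
    {"x": 0, "y": 1.4, "z": -2.4, "turn": 0, "claw": 1},
    {"x": 0, "y": 1.5, "z": -2.4, "turn": 0, "claw": 1},
  ],
)

```text
t: 7.2
tcp_pos: [0.5716, -0.088, 0.1459]
orientation: [-2.218, -0.007, 2.224]
ft_force: [-3.8, 7.9, -0.2]
gripper_width: 0.0204
```

move_arm(
  moves=[
    {"x": 0, "y": 1.6, "z": -2.3, "turn": 0, "claw": 1},
    {"x": 0, "y": 1.7, "z": -2.2, "turn": 0, "claw": 1},
  ],
)

```text
t: 7.37
tcp_pos: [0.5763, -0.0912, 0.1459]
orientation: [-2.219, -0.007, 2.224]
ft_force: [-3.5, 8.7, -0.6]
gripper_width: 0.0207
```

move_arm(
  moves=[
    {"x": 0, "y": 1.8, "z": -2.1, "turn": 0, "claw": 1},
    {"x": 0, "y": 1.9, "z": -2.1, "turn": 0, "claw": 1},
    {"x": 0, "y": 2.0, "z": -2.0, "turn": 0, "claw": 1},
  ],
)

```text
t: 7.62
tcp_pos: [0.5827, -0.0967, 0.1459]
orientation: [-2.219, -0.008, 2.223]
ft_force: [-3.3, 9.3, -1.2]
gripper_width: 0.0205
```

move_arm(
  moves=[
    {"x": 0, "y": 2.0, "z": -1.9, "turn": 0, "claw": 1},
    {"x": 0, "y": 2.1, "z": -1.9, "turn": 0, "claw": 1},
    {"x": 0, "y": 2.2, "z": -1.8, "turn": 0, "claw": 1},
  ],
)

```text
t: 7.87
tcp_pos: [0.5885, -0.1031, 0.1459]
orientation: [-2.22, -0.008, 2.223]
ft_force: [-2.2, 8.9, -1.4]
gripper_width: 0.0203
```

move_arm(
  moves=[
    {"x": 0, "y": 2.3, "z": -1.7, "turn": 0, "claw": 1},
    {"x": 0, "y": 2.4, "z": -1.6, "turn": 0, "claw": 1},
  ],
)

```text
t: 8.03
tcp_pos: [0.5919, -0.1078, 0.1459]
orientation: [-2.22, -0.008, 2.223]
ft_force: [-2.8, 8.5, -1.7]
gripper_width: 0.0205
```

move_arm(
  moves=[
    {"x": 0, "y": 2.4, "z": -1.5, "turn": 0, "claw": 1},
    {"x": 0, "y": 2.5, "z": -1.4, "turn": 0, "claw": 1},
  ],
)

```text
t: 8.2
tcp_pos: [0.5948, -0.1127, 0.1459]
orientation: [-2.22, -0.008, 2.223]
ft_force: [-2.4, 7.9, -1.5]
gripper_width: 0.0206
```

move_arm(
  moves=[
    {"x": 0, "y": 2.5, "z": -1.3, "turn": 0, "claw": 1},
    {"x": 0, "y": 2.6, "z": -1.1, "turn": 0, "claw": 1},
  ],
)

```text
t: 8.37
tcp_pos: [0.5972, -0.1179, 0.1459]
orientation: [-2.22, -0.007, 2.223]
ft_force: [-1.3, 8.6, -1.2]
gripper_width: 0.0206
```

move_arm(
  moves=[
    {"x": 0, "y": 2.6, "z": -1.0, "turn": 0, "claw": 1},
    {"x": 0, "y": 2.7, "z": -0.9, "turn": 0, "claw": 1},
  ],
)

```text
t: 8.53
tcp_pos: [0.5992, -0.1232, 0.1459]
orientation: [-2.22, -0.007, 2.223]
ft_force: [-0.2, 6.8, -0.6]
gripper_width: 0.0205
```

move_arm(
  moves=[
    {"x": 0, "y": 2.7, "z": -0.8, "turn": 0, "claw": 1},
    {"x": 0, "y": 2.8, "z": -0.7, "turn": 0, "claw": 1},
  ],
)

```text
t: 8.7
tcp_pos: [0.6007, -0.1286, 0.1459]
orientation: [-2.22, -0.008, 2.223]
ft_force: [-1.4, 7.5, -1.7]
gripper_width: 0.0207
```

move_arm(
  moves=[
    {"x": 0, "y": 2.8, "z": -0.6, "turn": 0, "claw": 1},
    {"x": 0, "y": 2.8, "z": -0.4, "turn": 0, "claw": 1},
  ],
)

```text
t: 8.87
tcp_pos: [0.6017, -0.1343, 0.1459]
orientation: [-2.22, -0.008, 2.223]
ft_force: [-1.6, 7.5, -1.7]
gripper_width: 0.0207
```

move_arm(
  moves=[
    {"x": 0, "y": 2.8, "z": -0.3, "turn": 0, "claw": 1},
    {"x": 0, "y": 2.8, "z": -0.2, "turn": 0, "claw": 1},
  ],
)

```text
t: 9.03
tcp_pos: [0.6023, -0.1397, 0.1459]
orientation: [-2.22, -0.008, 2.222]
ft_force: [-2.2, 9.7, -0.8]
gripper_width: 0.0205
```

move_arm(
  moves=[
    {"x": 0, "y": 2.8, "z": -0.1, "turn": 0, "claw": 1},
    {"x": 0, "y": 2.8, "z": 0.1, "turn": 0, "claw": 1},
  ],
)

```text
t: 9.2
tcp_pos: [0.6023, -0.1438, 0.1459]
orientation: [-2.219, -0.011, 2.222]
ft_force: [-1.3, 13.0, -1.1]
gripper_width: 0.0206
```

move_arm(
  moves=[
    {"x": 0, "y": 2.8, "z": 0.2, "turn": 0, "claw": 1},
    {"x": 0, "y": 2.8, "z": 0.3, "turn": 0, "claw": 1},
  ],
)

```text
t: 9.37
tcp_pos: [0.6021, -0.1482, 0.1459]
orientation: [-2.219, -0.013, 2.222]
ft_force: [-1.9, 14.8, -1.4]
gripper_width: 0.0206
```

move_arm(
  moves=[
    {"x": 0, "y": 2.8, "z": 0.4, "turn": 0, "claw": 1},
    {"x": 0, "y": 2.8, "z": 0.6, "turn": 0, "claw": 1},
  ],
)

```text
t: 9.53
tcp_pos: [0.6015, -0.1532, 0.1459]
orientation: [-2.22, -0.014, 2.221]
ft_force: [0.4, 15.7, -1.3]
gripper_width: 0.0203
```

move_arm(
  moves=[
    {"x": 0, "y": 2.8, "z": 0.7, "turn": 0, "claw": 1},
    {"x": 0, "y": 2.7, "z": 0.8, "turn": 0, "claw": 1},
  ],
)

```text
t: 9.7
tcp_pos: [0.6004, -0.1589, 0.146]
orientation: [-2.221, -0.014, 2.22]
ft_force: [2.1, 13.9, -3.1]
gripper_width: 0.0205
```

move_arm(
  moves=[
    {"x": 0, "y": 2.7, "z": 0.9, "turn": 0, "claw": 1},
  ],
)

```text
t: 9.78
tcp_pos: [0.5995, -0.1621, 0.1459]
orientation: [-2.222, -0.013, 2.22]
ft_force: [1.6, 11.5, -4.1]
gripper_width: 0.0207
```

move_arm(
  moves=[
    {"x": 0, "y": 2.6, "z": 1.0, "turn": 0, "claw": 1},
  ],
)

```text
t: 9.87
tcp_pos: [0.5985, -0.1654, 0.146]
orientation: [-2.222, -0.012, 2.22]
ft_force: [1.5, 10.6, -3.8]
gripper_width: 0.0206
```

move_arm(
  moves=[
    {"x": 0, "y": 2.6, "z": 1.1, "turn": 0, "claw": 1},
  ],
)

```text
t: 9.95
tcp_pos: [0.5972, -0.1688, 0.1459]
orientation: [-2.222, -0.01, 2.221]
ft_force: [0.9, 8.3, -4.8]
gripper_width: 0.0205
```

move_arm(
  moves=[
    {"x": 0, "y": 2.5, "z": 1.3, "turn": 0, "claw": 1},
  ],
)

```text
t: 10.03
tcp_pos: [0.5957, -0.1722, 0.1459]
orientation: [2.221, 0.008, -2.221]
ft_force: [0.1, 6.8, -3.8]
gripper_width: 0.0205
```

move_arm(
  moves=[
    {"x": 0, "y": 2.5, "z": 1.4, "turn": 0, "claw": 1},
  ],
)

```text
t: 10.12
tcp_pos: [0.5939, -0.1756, 0.1459]
orientation: [2.221, 0.007, -2.222]
ft_force: [-0.5, 4.6, -2.3]
gripper_width: 0.0203
```

move_arm(
  moves=[
    {"x": 0, "y": 2.4, "z": 1.5, "turn": 0, "claw": 1},
  ],
)

```text
t: 10.2
tcp_pos: [0.592, -0.1788, 0.1458]
orientation: [2.22, 0.005, -2.223]
ft_force: [-1.5, 3.9, -2.0]
gripper_width: 0.0207
```

move_arm(
  moves=[
    {"x": 0, "y": 0, "z": 0, "turn": 0, "claw": 1},
    {"x": 0, "y": 0, "z": 0, "turn": 0, "claw": 1},
    {"x": 0, "y": 0, "z": 0, "turn": 0, "claw": 1},
    {"x": 0, "y": 0, "z": 0, "turn": 0, "claw": 1},
  ],
)

```text
t: 10.53
tcp_pos: [0.5911, -0.1805, 0.1458]
orientation: [2.218, 0.001, -2.224]
ft_force: [-4.8, 2.4, -0.2]
gripper_width: 0.0204
```

move_arm(
  moves=[
    {"x": 0, "y": 0, "z": 0, "turn": 0, "claw": 0.3},
    {"x": 0, "y": 0, "z": 0, "turn": 0, "claw": 0.1},
    {"x": 0, "y": 0, "z": 0, "turn": 0, "claw": -0.2},
    {"x": 0, "y": 0, "z": 0, "turn": 0, "claw": -0.2},
    {"x": 0, "y": 0, "z": 0, "turn": 0, "claw": -0.2},
  ],
)

```text
t: 10.95
tcp_pos: [0.5927, -0.181, 0.1462]
orientation: [2.222, 0.0, -2.22]
ft_force: [-0.3, -0.0, 0.8]
gripper_width: 0.0511
```

move_arm(
  moves=[
    {"x": -20, "y": 0, "z": 0, "turn": 0, "claw": -0.2},
    {"x": -25, "y": 0, "z": 0, "turn": 0, "claw": -0.2},
    {"x": -25, "y": 0, "z": 0, "turn": 0, "claw": -0.2},
    {"x": -15, "y": 0, "z": 0, "turn": 0, "claw": -0.2},
    {"x": 0, "y": -26, "z": 7.7, "turn": 0, "claw": -0.2},
    {"x": 0, "y": -26, "z": 7.7, "turn": 0, "claw": -0.2},
    {"x": 0, "y": -26, "z": 7.7, "turn": 0, "claw": -0.2},
    {"x": 0, "y": -26, "z": 7.7, "turn": 0, "claw": -0.2},
    {"x": 0, "y": -26, "z": 7.7, "turn": 0, "claw": -0.2},
    {"x": 0, "y": -26, "z": 7.7, "turn": 0, "claw": -0.2},
    {"x": 0, "y": -26, "z": 7.7, "turn": 0, "claw": -0.2},
  ],
)

```text
t: 11.87
tcp_pos: [0.538, 0.0023, 0.2312]
orientation: [2.222, 0.0, -2.22]
ft_force: [-0.0, 1.3, 0.3]
gripper_width: 0.0515
```

move_arm(
  moves=[
    {"x": 0, "y": -26, "z": 7.7, "turn": 0, "claw": -0.2},
    {"x": 0, "y": -26, "z": 7.7, "turn": 0, "claw": -0.2},
    {"x": 0, "y": 0, "z": 0, "turn": 0, "claw": -0.2},
    {"x": 0, "y": 0, "z": 0, "turn": 0, "claw": -0.2},
  ],
)

```text
t: 12.2
tcp_pos: [0.5228, 0.0548, 0.2313]
orientation: [2.22, 0.005, -2.219]
ft_force: [-0.1, -0.8, -0.3]
gripper_width: 0.0515
```

Run:
```python
from h import *
from rig import arm
s=arm.get_state();M=R.from_rotvec(s["orientation"]).as_matrix();print(s["tcp_pos"],s["joint_pos"])
c=arm.get_calibration("wrist");p,d=arm.snapshot("wrist");cv2.imwrite("pics/w2.png",p)
T=np.eye(4);T[:3,:3]=M;T[:3,3]=s["tcp_pos"];T=T@c["T_tool_cam"]
q=cloud(d,c["K"],T).reshape(-1,3)
def near(c,r,lo,hi): return q[(np.hypot(q[:,0]-c[0],q[:,1]-c[1])<r)&(q[:,2]>lo)&(q[:,2]<hi)]
a=near((.523,.053),.02,.140,.152);print("knob",len(a),a.mean(0) if len(a) else "")
ps,ds=arm.snapshot("scene");cv2.imwrite("pics/s2.png",np.vstack([ps[150:370,180:480],]))
c=arm.get_calibration("scene");q=cloud(ds,c["K"],np.linalg.inv(c["world_to_cam"])).reshape(-1,3)
a=near((.591,-.18),.03,.154,.166);print("handle",len(a),a.mean(0) if len(a) else "")
```

```text
[0.52275665 0.05480593 0.23127987] [ 0.0297935   0.28363368 -0.27477493  1.85321131  0.08948331  1.01583685
 -1.84831694]
knob 270 [0.5237257  0.05591738 0.14455427]
handle 107 [ 0.58897559 -0.18302838  0.15984219]
```

View pics/w2.png

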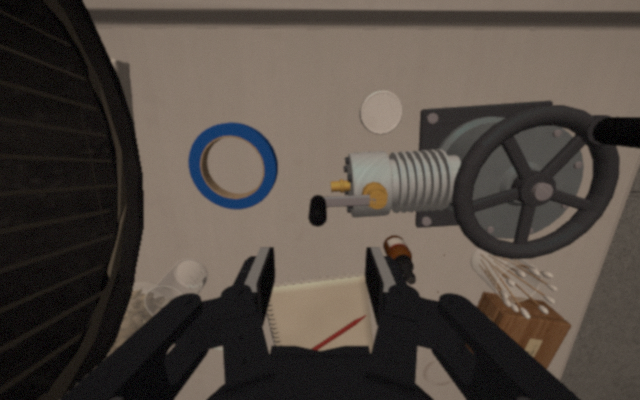

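The knob at (318,210) lies on the jaw midline, and the handle has stayed at about −35°. I lower and grip it lightly.

move_arm(
  moves=[
    {"x": 20, "y": 0, "z": 0, "turn": 0, "claw": -0.2},
    {"x": 20, "y": 0, "z": 0, "turn": 0, "claw": -0.2},
    {"x": 20, "y": 0, "z": 0, "turn": 0, "claw": -0.2},
    {"x": 18, "y": 0, "z": 0, "turn": 0, "claw": -0.2},
    {"x": 13, "y": 0, "z": 0, "turn": 0, "claw": -0.2},
    {"x": 0, "y": 0, "z": 0, "turn": 0, "claw": 0.2},
    {"x": 0, "y": 0, "z": 0, "turn": 0, "claw": 0.5},
    {"x": 0, "y": 0, "z": 0, "turn": 0, "claw": 1},
    {"x": 0, "y": 0, "z": 0, "turn": 0, "claw": 1},
    {"x": 0, "y": 0, "z": 0, "turn": 0, "claw": 1},
    {"x": 0, "y": 0, "z": 0, "turn": 0, "claw": 1},
  ],
  grip_force=25,
)

```text
t: 13.22
tcp_pos: [0.5234, 0.0564, 0.1407]
orientation: [-2.223, -0.008, 2.219]
ft_force: [1.8, 10.0, -7.3]
gripper_width: 0.0144
```

Run:
```python
import numpy as np
a=np.radians(93.4-5*np.arange(20));x,y=55*np.cos(a),55*np.sin(a)
for k in range(19): print(round(-(y[k+1]-y[k]),1),round(-(x[k+1]-x[k]),1),end=" | ")
```

```text
-0.1 -4.8 | 0.3 -4.8 | 0.8 -4.7 | 1.2 -4.7 | 1.6 -4.5 | 2.0 -4.4 | 2.3 -4.2 | 2.7 -4.0 | 3.0 -3.7 | 3.3 -3.4 | 3.6 -3.1 | 3.9 -2.8 | 4.1 -2.5 | 4.3 -2.1 | 4.5 -1.7 | 4.6 -1.3 | 4.7 -0.9 | 4.8 -0.5 | 4.8 -0.1 |
```

move_arm(
  moves=[
    {"x": -0.5, "y": -1.6, "z": 0, "turn": 0, "claw": 1},
    {"x": 0, "y": -0.1, "z": -4.8, "turn": 0, "claw": 1},
    {"x": 0, "y": 0.3, "z": -4.8, "turn": 0, "claw": 1},
    {"x": 0, "y": 0.8, "z": -4.7, "turn": 0, "claw": 1},
    {"x": 0, "y": 1.2, "z": -4.7, "turn": 0, "claw": 1},
    {"x": 0, "y": 1.6, "z": -4.5, "turn": 0, "claw": 1},
    {"x": 0, "y": 2.0, "z": -4.4, "turn": 0, "claw": 1},
  ],
)

```text
t: 13.8
tcp_pos: [0.5506, 0.0521, 0.1407]
orientation: [-2.22, -0.007, 2.221]
ft_force: [-0.7, 11.0, -8.0]
gripper_width: 0.0142
```

move_arm(
  moves=[
    {"x": 0, "y": 2.3, "z": -4.2, "turn": 0, "claw": 1},
    {"x": 0, "y": 2.7, "z": -4.0, "turn": 0, "claw": 1},
    {"x": 0, "y": 3.0, "z": -3.7, "turn": 0, "claw": 1},
    {"x": 0, "y": 3.3, "z": -3.4, "turn": 0, "claw": 1},
  ],
)

```text
t: 14.13
tcp_pos: [0.5677, 0.0424, 0.141]
orientation: [-2.224, -0.01, 2.216]
ft_force: [5.7, 15.3, -11.7]
gripper_width: 0.0142
```

move_arm(
  moves=[
    {"x": -0.5, "y": 2.7, "z": -4.2, "turn": 0, "claw": 1},
    {"x": 0, "y": 3.7, "z": -3.3, "turn": 0, "claw": 1},
    {"x": 0, "y": 4.0, "z": -2.8, "turn": 0, "claw": 1},
    {"x": 0, "y": 4.2, "z": -2.4, "turn": 0, "claw": 1},
  ],
)

```text
t: 14.47
tcp_pos: [0.5811, 0.0271, 0.1415]
orientation: [-2.225, -0.009, 2.215]
ft_force: [9.7, 12.4, -12.6]
gripper_width: 0.0135
```

move_arm(
  moves=[
    {"x": 0, "y": 4.4, "z": -2.0, "turn": 0, "claw": 1},
    {"x": 0, "y": 4.5, "z": -1.6, "turn": 0, "claw": 1},
    {"x": 0, "y": 4.6, "z": -1.2, "turn": 0, "claw": 1},
  ],
)

```text
t: 14.72
tcp_pos: [0.5864, 0.0124, 0.1419]
orientation: [-2.227, -0.007, 2.214]
ft_force: [4.3, 6.8, -11.1]
gripper_width: 0.0138
```

move_arm(
  moves=[
    {"x": 0, "y": 4.6, "z": -0.5, "turn": 0, "claw": 1},
    {"x": 0, "y": 3, "z": 0, "turn": 0, "claw": 1},
  ],
)

```text
t: 14.88
tcp_pos: [0.5869, 0.005, 0.1421]
orientation: [-2.226, -0.007, 2.213]
ft_force: [7.4, 17.6, -10.2]
gripper_width: 0.0138
```

move_arm(
  moves=[
    {"x": 0, "y": 2.5, "z": 0, "turn": 0, "claw": 1},
    {"x": 0, "y": 0, "z": 0, "turn": 0, "claw": 1},
  ],
)

```text
t: 15.05
tcp_pos: [0.5869, 0.0051, 0.1421]
orientation: [-2.226, -0.012, 2.213]
ft_force: [7.7, 15.2, -10.0]
gripper_width: 0.0137
```

The lever is on its stop: the force rose and the motion ended. I release and rise.

move_arm(
  moves=[
    {"x": 0, "y": 0, "z": 0, "turn": 0, "claw": 0.5},
    {"x": 0, "y": 0, "z": 0, "turn": 0, "claw": 0.2},
    {"x": 0, "y": 0, "z": 0, "turn": 0, "claw": 0},
    {"x": 0, "y": -3, "z": 0, "turn": 0, "claw": 0},
    {"x": 0, "y": 0, "z": 0, "turn": 0, "claw": 0},
    {"x": -10, "y": 0, "z": 0, "turn": 0, "claw": 0},
    {"x": -20, "y": 0, "z": 0, "turn": 0, "claw": 0},
    {"x": -20, "y": 0, "z": 0, "turn": 0, "claw": 0},
    {"x": -25, "y": 0, "z": 0, "turn": 0, "claw": 0},
    {"x": -25, "y": 0, "z": 0, "turn": 0, "claw": 0},
    {"x": 0, "y": 0, "z": 0, "turn": 0, "claw": 0},
  ],
)

```text
t: 15.97
tcp_pos: [0.5865, 0.0026, 0.247]
orientation: [2.23, 0.001, -2.212]
ft_force: [0.9, -0.2, 0.5]
gripper_width: 0.0425
```

move_arm(
  moves=[
    {"x": 0, "y": 0, "z": 30, "turn": 0, "claw": 0},
    {"x": 0, "y": 0, "z": 30, "turn": 0, "claw": 0},
    {"x": 0, "y": 0, "z": 0, "turn": 0, "claw": 0},
    {"x": 0, "y": 0, "z": 0, "turn": 0, "claw": 0},
  ],
)

```text
t: 16.3
tcp_pos: [0.5233, 0.0022, 0.2418]
orientation: [2.222, -0.0, -2.22]
ft_force: [0.8, -0.4, -0.1]
gripper_width: 0.0427
```

Run:
```python
from h import *
from rig import arm
s=arm.get_state();M=R.from_rotvec(s["orientation"]).as_matrix();print(s["tcp_pos"],s["ft_force"],np.abs(s["joint_vel"]).max())
c=arm.get_calibration("wrist");p,d=arm.snapshot("wrist");cv2.imwrite("pics/w3.png",p)
T=np.eye(4);T[:3,:3]=M;T[:3,3]=s["tcp_pos"];T=T@c["T_tool_cam"]
q=cloud(d,c["K"],T).reshape(-1,3)
def near(c,r,lo,hi): return q[(np.hypot(q[:,0]-c[0],q[:,1]-c[1])<r)&(q[:,2]>lo)&(q[:,2]<hi)]
for n,c0,lo,hi in(("knob",(.585,.005),.14,.152),("handle",(.591,-.18),.155,.166)):
    a=near(c0,.03,lo,hi);print(n,len(a),a.mean(0) if len(a) else "")
```

```text
[0.5232546  0.00224743 0.24175966] [ 0.78355684 -0.37381981 -0.12690575] 0.05257643304127993
knob 302 [0.58041169 0.00494146 0.14470316]
handle 673 [ 0.58901526 -0.1782137   0.15791197]
```

View pics/w3.png

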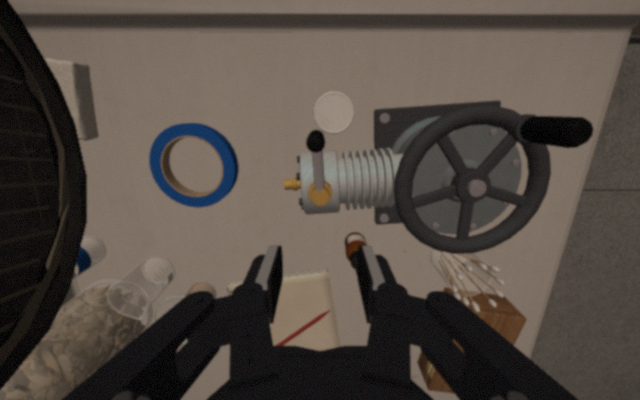

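The lever now points from the pivot (320,193) to the knob (316,140), square to the cylinder along pump +x. The handle is still at about −33°, and the bottle, tin and jar are standing. I hand in.

```bash
python3 -c "
from rig import arm
print(arm.close_job())"
```

```text
the job is handed in; nothing more can be done
None
```

I turned the flywheel through its compression stroke, stopped it just past the peak, and shut the outlet cock. The job is handed in; it took about 16 s of the 70 s allowed, and no verdict was reported.

- **Flywheel:** It turned clockwise about 208° in all. The force ran at about 8 N, rose to about 15.5 N, fell back through 8 N at the peak, and dropped to about 2.5 N as it went slack. I stopped there, an estimated 10–12° past the peak, and let go.
- **Cock:** I swung the lever a quarter turn clockwise. It stopped moving while the force rose to about 17 N, which I took as the stop, then I released it.
- **Last checks:** The final wrist picture put the handle at about −33°, the same as where I released it. The lever lay along the pump's +x, within a few degrees.
- **Bystanders and arm:** The bottle, tin and jar looked upright and in place in that picture; I did not measure their shift. The arm was clear, with a force reading under 1 N.
- **Small disagreements:** The cameras differed by 2–4 mm on the wheel centre. The cock's pivot was also a few mm off my estimate, which put up to about 16 N of sideways load on the knob during the swing.

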